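# Cold-start setting on a small-engine control bench

## Task

Set the engine controls for a cold start: with the fingertips, push the choke lever (the one with the ball) away past its half-choke detent until it sits in its last position at full choke, then press the primer button fully in for a moment and let it come out again. Only push and press: do not pinch the lever or force it against its stop, leave the throttle paddle as it is, and do not shift or pick up any of the things lying about.

Things in the scene. Friction and masses are not known exactly. Their poses are not given: they have to be found in the camera images.
- choke (a joint): angle of the choke lever (rad). 0 = off, leaning 0.28 rad back towards its unit's -x; a spring plunger holds it at 0, in a first detent at 0.28 (half choke, upright) and in the second at 0.56 (full choke, leaning to +x), end stop at 0.59. Between these it snaps to the nearer one: it must be pushed beyond about 0.42 to fall into the last. It takes about 4 to 12 N at the ball.
- choke_unit: grey box of the choke, bolted to the bench: 150 x 74 mm on a 160 x 90 mm foot plate, flat deck 70 mm above the bench. Origin on the bench under its centre, x along the lever's slot towards full choke (roughly away from the robot), z up. Six short steel marks beside its slot; the throttle has none.
- throttle_tip (a point): top of the throttle lever's flat black paddle (36 mm wide, up to 153 mm above the bench) on a second grey box of the same size. To be left as it is.
- primer (a joint): how far the primer button is pressed (m): 0 = out, 0.008 = fully in; sprung, about 5 N when fully in.
- primer_top (a point): centre of the top of the round black primer button, 34 mm across, on the lowest grey box (100 x 74 mm, 45 mm high), which is bolted to the bench. Pressed straight down.
- choke_ball (a point): centre of the choke lever's black ball, 28 mm across, on a 10 mm steel stem. The pivot lies in the unit's middle, 12 mm above the bench and 113 mm from the ball's centre. In the unit's frame the ball stands at x = -31 mm (121 mm above the bench) at angle 0, x = 0 (125 mm up) at 0.28 and x = +31 mm (121 mm up) at 0.56.
- plug_socket: steel spark-plug socket standing on end, 26 mm across, 65 mm high; bystander, loose; origin at its underside
- oil_bottle: small grey bottle, 32 mm across, 85 mm high; bystander, loose; origin at its underside
- screwdriver: screwdriver lying flat; bystander, loose; origin at its underside
- spanner: steel spanner lying flat; bystander, loose; origin at its underside
- tape_roll: yellow tape roll lying flat, 84 mm across, 22 mm high; bystander, loose; origin at its underside
- marker_tin: open tin with markers in it, 90 x 160 mm, 55 mm high; bystander, loose; origin at its underside
- screw_jar: screw jar, 56 mm across, 60 mm high; bystander, loose; origin at its underside

How it is judged (in metres and radians):
On the way, in this order (a step that is already met when the one before it is completed fails the run):
1. the choke lever sits in its last position (value of joint choke above 0.51 rad and value of joint primer below 0.003 m), for 0.2 s.
2. the primer is pressed fully in, with the choke still full (value of joint primer above 0.006 m and value of joint choke above 0.51 rad), for 0.1 s.
At the end, for the whole second after the job is handed in: The choke lever rests at full choke (angle above 0.51 rad of 0.56), the primer has been pressed at least 6 of its 8 mm and is out again (within 2 mm), the throttle's tip is within 12 mm and every bystander within 20 mm of where it was (value of joint choke above 0.51 rad and not (velocity of joint choke above 0.1 rad/s) and value of joint primer below 0.002 m and distance of throttle_tip from where it was at the start of the episode below 0.012 m and distance of each of plug_socket, oil_bottle, screwdriver, spanner, tape_roll, marker_tin, screw_jar from where it was at the start of the episode below 0.02 m); the robot touches nothing.
It fails at once if the primer is pressed before the choke is full (value of joint primer above 0.005 m and value of joint choke below 0.42 rad).
It fails at once if the choke lever is pinched or forced (over 38 N) (contact force between the fingers and choke_unit above 38 N).
It fails at once if the throttle is moved (distance of throttle_tip from where it was at the start of the episode above 0.012 m).
It fails at once if one of the loose things is shifted or picked up (distance of any of plug_socket, oil_bottle, screwdriver, spanner, tape_roll, marker_tin, screw_jar from where it was at the start of the episode above 0.02 m).
It also fails if it takes over 45 s, if anything falls off the work surface, if the arm or the gripper's body presses on something with over 40 N, if the wrist force passes 120 N, or if a joint passes its speed limit or range.

## Robot

A 6-joint arm with a two-finger parallel gripper is mounted at the origin on the work surface. World frame = base frame: x ahead of the robot, y to its left, z up, the work surface at z = 0. Lengths are in m, angles in degrees, forces in N, time in s.
With the tool pointing down it reaches from about 0.4 to 0.825 m from the base axis. Payload 7 kg.
Tool frame: the origin (TCP) lies midway between the tips of the shut fingers; the grasp point (between the pads) lies 19 mm behind it; z points along the fingers, x is the direction in which the jaws open and shut, and the axes are right-handed (so a half turn about z gives the same grasp; the last joint's range is limited). The gripper opens to 88 mm and grips with 3 to 60 N. Pads are 19 mm wide; open, the fingers measure 130 mm over their backs; the gripper's body (78 mm by 193 mm) begins 47 mm behind the grasp point.
Start: joints at [-58.149, 20.546, 0.682, 0, -70.136, -16.507], TCP at [0.179, -0.651, 0.197] pointing down, gripper open.
Joint ranges: [-176.03, 176.03], [-82.01, 121.73], [-58.28, 71.71], [-173.87, 95.51], [-174.79, -0.11], [-173.66, 173.66]. Speed limits (degrees/s): [136.94, 136.94, 172.46, 180, 180, 180].

## Interface

Orientations are given as [roll, pitch, yaw] about the fixed x, y, z axes, in that order (R = Rz(yaw) Ry(pitch) Rx(roll)).
In Python, from plant import ctrl, vision, nets gives the robot as it stands.
- The arm moves only by the shell command python3 -m jog 'ROWS'. ROWS is text: rows parted by semicolons, each of 7 numbers parted by spaces: the turn, a rotation vector about the tool's x, y, z in units of 0.1 rad (1.0 is 0.1 rad), then the shift along the tool's x, y, z in units of 4 cm (1.0 is 4 cm), then the opening, from -1 (shut) to 1 (fully open). In form: rx ry rz x y z jaw; .... A call has 1 to 8 rows; each row shifts and turns the commanded pose from where the row before left it, along the tool's axes as they then stand; what a row does not reach is not made up. A row lasts 1/8 s, in which the tool goes at most 62.5 mm and 10.7 degrees, less where a joint would pass 70% of its speed; a pose out of reach is approached as far as the arm can. A call with a number of a shift or a turn outside -1 to 1 is refused whole. A call with a gripper value outside its range is refused whole. The fingers move at their own pace and stop on an object; the grip force is fixed at half the most. Time passes only in rows, so rows that do not move let the fingers close. It gives the time, the measured TCP pose, the force and the opening at its end, in the units of the state.
- ctrl.get_obs(): the state, without advancing time (a new reading comes with each control period).
- vision.snapshot(name): name is "scene" or "side" or "wrist"; returns (picture, depth): 384x512x3 uint8, red, green, blue; 384x512 float32, m along the optical axis (not along the pixel's ray), 0 where there is no reading.
- vision.camera_info(name): a dict with "camera_matrix" (3x3 intrinsics, pixels), "camera_from_world" (4x4, takes a point from world to camera coordinates); the wrist camera has in their place "tool_from_camera" (4x4, takes a point from camera to tool coordinates, whose origin is the TCP and whose axes are the tool frame's). Camera axes: x right, y down, z forward; pixel columns grow to the right and rows downward; lengths in m; the calibration is good to about 2 mm. A picture is of the moment at which its call begins: read the wrist's pose just before it. camera_info takes no time and is no camera call.
- ctrl.close_job(): hands the job in, once; it reports no verdict.
Trained networks look in the newest picture that a camera, given by its name, has taken for a name from the list of things; names that differ only in an ending like _2 or _b are one class to them, and where a whole thing is asked for, a point or a joint stands for the part that bears it (a point fixed in the world has none). Each returns a list of dicts, best first, with "score" (0 to 1); they miss things now and then, are a little off and sometimes report something else, mostly with a low value. They report only what shows in the picture. A call takes as long as a camera call.
- nets.boxes_of(target, camera): "location" ([x, y, z] in m, in world coordinates, good to about 4 mm: the middle of the surface that is visible of it).
The state is a dict: "clock": time; "joint_pos": joint angles; "qvel": joint speeds; "tau": joint torques, N m; "tool_pos": TCP position; "orientation": TCP orientation; "force": force on the tool from outside, world axes, zero at the start; "moment": the same for the moment, N m; "opening": finger opening in m.
Only numpy, scipy, OpenCV 4.12 (cv2) and the standard library are available. Lean on these libraries where they do the work, as an engineer would, in place of code of your own. Each camera call takes 0.05 s, during which the arm holds its last target.

## Working session

There is one attempt and no reset: what is moved stays moved. The work goes in short steps, Python scripts to look and compute and a shell command to move; the robot and the scene stay as the last step left them, time stands still between calls to the robot, and variables do not carry over. Pictures are saved under pics/ and viewed, and the job is handed in when it is done.

```bash
mkdir -p pics; ls
python3 - <<'E'
from plant import ctrl, vision, nets
import cv2, numpy as np
o=ctrl.get_obs(); print({k:np.round(v,3) for k,v in o.items()})
for c in ["scene","side"]:
    p,d=vision.snapshot(c); cv2.imwrite(f"pics/{c}0.png",p[:,:,::-1])
    for t in ["choke_ball","choke_unit","throttle_tip","primer_top"]:
        r=nets.boxes_of(t,c); print(c,t,[(round(q["score"],2),np.round(q["location"],3).tolist()) for q in r[:3]])
E
```

```text
pics
{'clock': np.float64(0.0), 'joint_pos': array([-5.8149e+01,  2.0592e+01,  6.3300e-01, -2.1000e-02, -7.0135e+01,
       -1.6507e+01]), 'qvel': array([-0.001, -0.038, -0.076, -0.05 ,  0.045,  0.016]), 'tau': array([-2.0000e-03, -5.8273e+01,  2.9304e+01,  6.9970e+00,  7.0000e-03,
       -0.0000e+00]), 'tool_pos': array([ 0.178, -0.65 ,  0.196]), 'orientation': array([-1.79992e+02, -9.60000e-02,  1.05337e+02]), 'force': array([-0.558, -0.257, -0.41 ]), 'moment': array([ 0.019, -0.   ,  0.035]), 'opening': np.float64(0.088)}
scene choke_ball [(0.45, [0.582, 0.259, 0.125])]
scene choke_unit [(0.6, [0.627, 0.25, 0.071])]
scene throttle_tip [(0.77, [0.499, -0.263, 0.13])]
scene primer_top [(0.75, [0.619, 0.0, 0.069])]
side choke_ball [(0.76, [0.573, 0.274, 0.122])]
side choke_unit [(0.57, [0.58, 0.282, 0.066])]
side throttle_tip [(0.69, [0.748, -0.206, 0.038]), (0.6, [0.489, -0.264, 0.117])]
side primer_top [(0.71, [0.613, 0.007, 0.067])]
```

View pics/scene0.png

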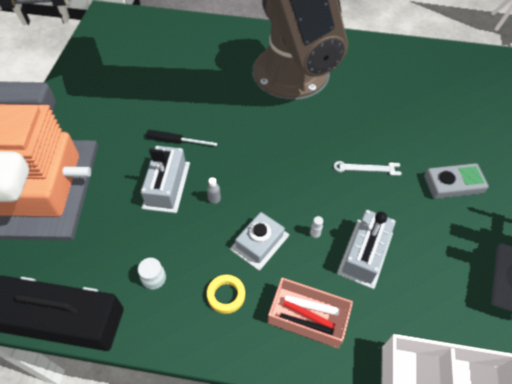

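View pics/side0.png

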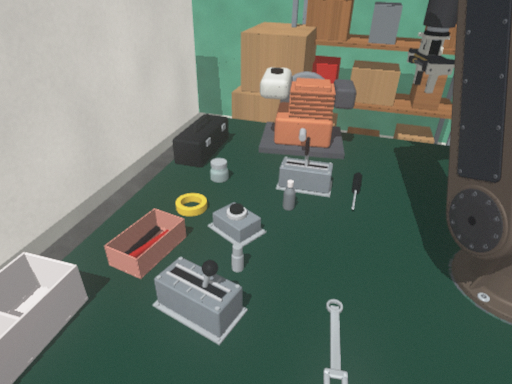

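The scene picture shows the choke with its ball at (381,218) and its slot running down-left to (358,262). The primer is at (260,232), the throttle at (166,178), and a small upright thing stands at (316,227) between the primer and the choke. Next I'll measure the unit's pose from depth.

```bash
cat > h.py <<'E'
from plant import ctrl, vision, nets
import cv2, numpy as np
def cloud(c):
    p,d=vision.snapshot(c); i=vision.camera_info(c); K=np.array(i["camera_matrix"]); T=np.linalg.inv(np.array(i["camera_from_world"]))
    v,u=np.mgrid[:384,:512]; X=np.stack([(u-K[0,2])/K[0,0]*d,(v-K[1,2])/K[1,1]*d,d],-1)@T[:3,:3].T+T[:3,3]
    X[d==0]=np.nan
    return p,X
def rect(P):
    (c,s,a)=cv2.minAreaRect((P[:,:2]*1000).astype(np.float32)); return np.round(c,1),np.round(s,1),round(a,1)
E
python3 - <<'E'
from h import *
for c in ["scene","side"]:
    p,X=cloud(c); x,y,z=np.moveaxis(X,-1,0)
    near=(abs(x-.62)<.13)&(abs(y-.25)<.1)
    deck=near&(abs(z-.07)<.006); print(c,"deck",deck.sum(),rect(X[deck]),np.median(z[deck]))
    foot=near&(z>.004)&(z<.2); print("foot+all",rect(X[foot]))
    ball=near&(z>.105)&(z<.145); B=X[ball]
    from scipy.optimize import least_squares
    r=least_squares(lambda q:np.linalg.norm(B-q,axis=1)-.014,B.mean(0)-[0,0,.005],loss='soft_l1',f_scale=.002); print("ball",ball.sum(),r.x.round(4),B.min(0).round(3),B.max(0).round(3))
    pr=(abs(x-.62)<.08)&(abs(y)<.08)
    t=pr&(z>.055)&(z<.09); print("primer",t.sum(),rect(X[t]),np.median(z[t]),np.nanmax(z[t]))
    dk=t&(p.max(-1)<70); print(" dark",dk.sum(),X[dk].mean(0).round(4), np.median(z[dk]))
    for t in ["plug_socket","oil_bottle","screw_jar","tape_roll","marker_tin","spanner","screwdriver"]:
        q=nets.boxes_of(t,c); print(t,[(round(k["score"],2),np.round(k["location"],3).tolist()) for k in q[:2]])
E
```

```text
scene deck 1732 (array([603.3, 255.5]), array([ 74. , 151.9]), 74.6) 0.07078680428255696
foot+all (array([621.2, 249.5]), array([199.1, 258.5]), 89.4)
ball 133 [0.5722 0.2641 0.1214] [0.56  0.251 0.105] [0.586 0.277 0.139]
primer 305 (array([ 6.169e+02, -3.000e-01]), array([48.9, 47. ]), 9.8) 0.06259123051374915 0.07344514095516808
 dark 111 [ 0.6207 -0.0011  0.0694] 0.06933488095431362
plug_socket [(0.49, [0.579, 0.133, 0.039]), (0.39, [0.581, 0.26, 0.128])]
oil_bottle [(0.76, [0.522, -0.132, 0.055]), (0.6, [0.758, -0.216, 0.062])]
screw_jar [(0.96, [0.759, -0.219, 0.061])]
tape_roll [(0.78, [0.768, -0.055, 0.02])]
marker_tin [(0.59, [0.773, 0.137, 0.024])]
spanner [(0.85, [0.347, 0.253, 0.009])]
screwdriver [(0.78, [0.341, -0.301, 0.023])]
side deck 2475 (array([600.8, 257.3]), array([ 73.7, 150. ]), 74.5) 0.07016886168347669
foot+all (array([639.8, 242.3]), array([102.8, 250.3]), 68.9)
ball 217 [0.5712 0.2639 0.1205] [0.557 0.254 0.111] [0.583 0.279 0.136]
primer 211 (array([612.6,   5.8]), array([46.2, 39.3]), 18.3) 0.062229020800784685 0.07027799535464907
 dark 104 [0.6133 0.0053 0.0674] 0.068479748196669
plug_socket [(0.77, [0.567, 0.139, 0.036])]
oil_bottle [(0.85, [0.51, -0.121, 0.043])]
screw_jar []
tape_roll [(0.97, [0.76, -0.046, 0.018])]
marker_tin [(0.77, [0.783, 0.149, 0.023]), (0.47, [0.748, -0.205, 0.036])]
spanner [(0.65, [0.347, 0.27, 0.009]), (0.24, [0.749, -0.208, 0.033])]
screwdriver [(0.69, [0.341, -0.284, 0.019])]
```

```bash
python3 -m jog '0 0 0.9 0 0 -0.5 -1; 0 0 0.9 0 0 -0.5 -1; 0 0 0.9 0 0.5 0 -1; 0 0 0.9 0 0.5 0 -1; 0 0 0.9 0 0.5 0 -1; 0 0 0.88 0 0.5 0 -1; 0 0 0 0 0.5 0 -1; 0 0 0 0.5 0 0 -1'
```

```text
clock: 2.3
tool_pos: [0.2839, -0.6414, 0.2355]
orientation: [-179.9, -0.0, 74.6]
force: [-0.1, -0.5, 0.2]
opening: 0.013
```

```bash
python3 -m jog '0 0 0 0.7 0 0 -1; 0 0 0 1 0 0 -1; 0 0 0 1 0 0 -1; 0 0 0 1 0 0 -1; 0 0 0 1 0 0 -1; 0 0 0 1 0 0 -1; 0 0 0 1 0 0 -1; 0 0 0 1 0 0 -1'; python3 -m jog '0 0 0 1 0 0 -1; 0 0 0 1 0 0 -1; 0 0 0 1 0 0 -1; 0 0 0 1 0 0 -1; 0 0 0 1 0 0 -1; 0 0 0 1 0 0 -1; 0 0 0 1 0 0 -1; 0 0 0 1 0 0 -1'; python3 -m jog '0 0 0 1 0 0 -1; 0 0 0 1 0 0 -1; 0 0 0 1 0 0 -1; 0 0 0 1 0 0 -1; 0 0 0 1 0 0 -1; 0 0 0 1 0 0 -1; 0 0 0 0.7 0 0 -1; 0 0 0 0 0 0 -1'
```

```text
clock: 3.3
tool_pos: [0.3655, -0.3428, 0.2371]
orientation: [180.0, 0.0, 74.7]
force: [0.6, -0.2, 0.4]
opening: 0.0007
clock: 4.3
tool_pos: [0.4509, -0.034, 0.2373]
orientation: [180.0, -0.0, 74.7]
force: [0.8, -0.8, 0.3]
opening: 0.0007
clock: 5.3
tool_pos: [0.5222, 0.2243, 0.2363]
orientation: [-180.0, 0.0, 74.7]
force: [-0.1, -0.6, -0.5]
opening: 0.0004
```

Run:
```python
from h import *
o=ctrl.get_obs(); print(o["tool_pos"].round(4),o["orientation"].round(2),o["force"].round(2))
p,d=vision.snapshot("wrist"); cv2.imwrite("pics/w1.png",p[:,:,::-1])
t=np.array([.602,.2565,0])-o["tool_pos"]; th=np.deg2rad(o["orientation"][2])
print("unit origin in tool xy", t[0]*np.cos(th)+t[1]*np.sin(th), t[0]*np.sin(th)-t[1]*np.cos(th))
```

```text
[0.5222 0.2243 0.2363] [-1.7997e+02  5.0000e-02  7.4670e+01] [-0.1  -0.62 -0.45]
unit origin in tool xy 0.05215885445645943 0.06841816301413314
```

View pics/w1.png

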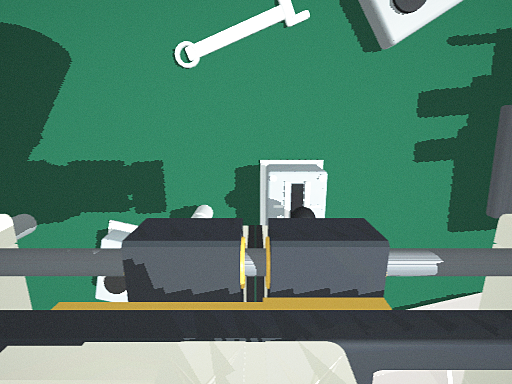

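```bash
python3 -m jog '0 0 0 0.65 -0.1 0 -1; 0 0 0 0.65 -0.1 0 -1; 0 0 0 0 0 0.8 -1; 0 0 0 0 0 0.8 -1; 0 0 0 0 0 0.8 -1; 0 0 0 0 0 0.68 -1; 0 0 0 0 0 0 -1; 0 0 0 0 0 0 -1'
python3 - <<'E'
from h import *
o=ctrl.get_obs(); print(o["tool_pos"].round(4),o["orientation"].round(2),o["force"].round(2))
t=np.array([.602,.2565,0])-o["tool_pos"]; th=np.deg2rad(o["orientation"][2])
print("unit origin in tool xy", t[0]*np.cos(th)+t[1]*np.sin(th), t[0]*np.sin(th)-t[1]*np.cos(th))
for c in ["scene","side"]:
    p,d=vision.snapshot(c); cv2.imwrite(f"pics/{c}1.png",cv2.resize(p[150:340,100:400] if c=="side" else p[120:320,260:512],None,fx=2.4,fy=2.4)[:,:,::-1])
E
```

```text
clock: 6.35
tool_pos: [0.5288, 0.2758, 0.1148]
orientation: [179.9, -0.0, 74.6]
force: [0.3, -0.4, 0.1]
opening: 0.0005
[0.5288 0.2758 0.1148] [ 1.7994e+02 -5.0000e-02  7.4550e+01] [ 0.34 -0.43  0.1 ]
unit origin in tool xy 0.0008667023768906094 0.07574053455456026
```

View pics/scene1.png

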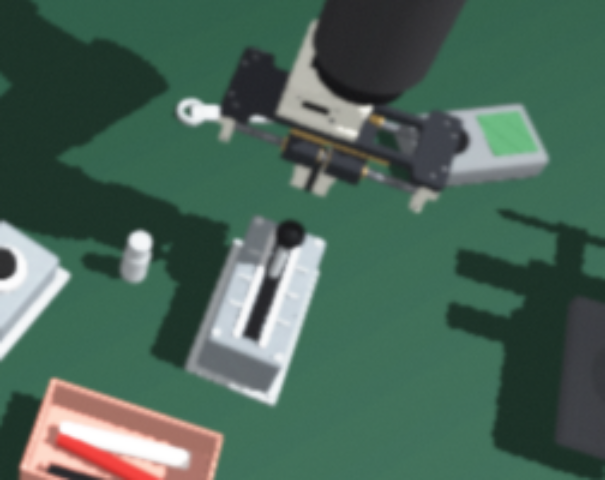

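View pics/side1.png

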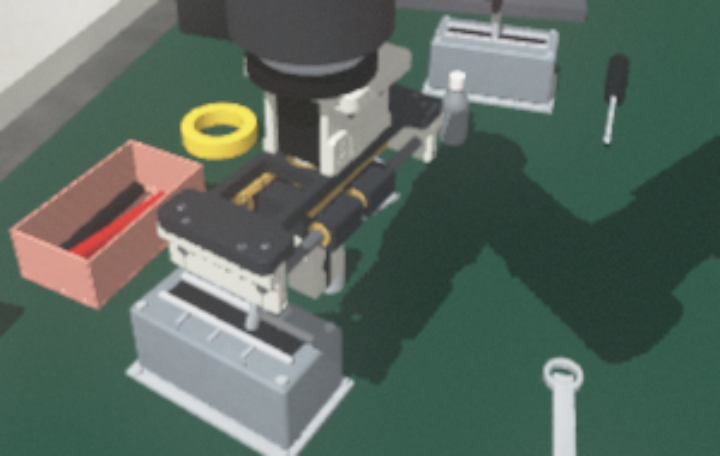

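The fingertips sit just behind the ball, in line with the slot. I'll push in small steps.

```bash
python3 -m jog '0 0 0 0 0.3 0 -1; 0 0 0 0 0.2 0 -1; 0 0 0 0 0.15 0 -1; 0 0 0 0 0.15 0 -1; 0 0 0 0 0.15 0 -1; 0 0 0 0 0 0 -1'
python3 -m jog '0 0 0 0 0.15 0 -1; 0 0 0 0 0.15 0 -1; 0 0 0 0 0.15 0 -1; 0 0 0 0 0 0 -1'
```

```text
clock: 7.2
tool_pos: [0.565, 0.2647, 0.1135]
orientation: [-180.0, 0.0, 74.5]
force: [-0.1, -0.5, 0.3]
opening: 0.0007
clock: 7.7
tool_pos: [0.5824, 0.2599, 0.1135]
orientation: [-180.0, 0.0, 74.5]
force: [-0.8, 0.9, -0.4]
opening: 0.0007
```

```bash
python3 -m jog '0 0 0 0 0.15 0 -1; 0 0 0 0 0.1 0 -1; 0 0 0 0 0.1 0 -1; 0 0 0 0 0 0 -1'
python3 - <<'E'
from h import *
o=ctrl.get_obs(); print(o["tool_pos"].round(4),o["force"].round(2))
for c in ["scene","side"]:
    p,X=cloud(c); cv2.imwrite(f"pics/{c}2.png",cv2.resize(p[150:340,100:400] if c=="side" else p[120:320,260:512],None,fx=2.4,fy=2.4)[:,:,::-1])
E
```

```text
clock: 8.2
tool_pos: [0.5958, 0.2562, 0.1136]
orientation: [-180.0, 0.0, 74.5]
force: [-0.4, -0.2, -0.6]
opening: 0.0005
[0.5958 0.2562 0.1136] [-0.37 -0.24 -0.56]
```

View pics/scene2.png

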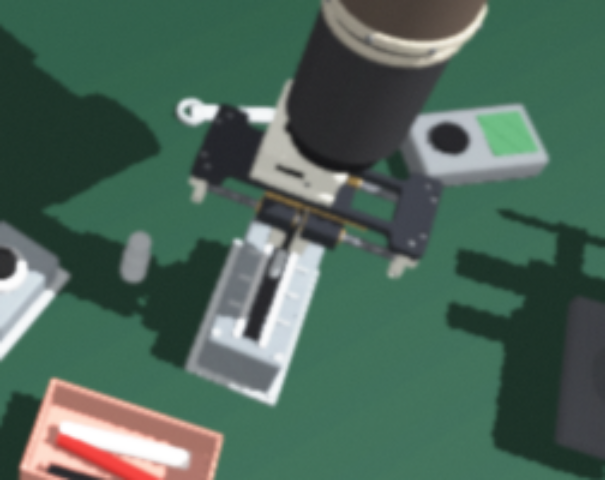

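Run:
```python
from h import *
i=vision.camera_info("scene");K=np.array(i["camera_matrix"]);T=np.array(i["camera_from_world"])
print("cam",np.linalg.inv(T)[:3,3])
def pj(P):
    c=T[:3,:3]@P+T[:3,3]; q=K@c; return ((q[:2]/q[2]-[260,120])*2.4).round(0)
o=ctrl.get_obs(); tp=o["tool_pos"]
print("tcp",pj(tp),"tcp+60",pj(tp+[0,0,.06]))
u=np.array([.964,-.267,0]); c0=np.array([.602,.2565,0])
for x,z in [(-.031,.121),(0,.125),(.031,.121)]: print(x,pj(c0+u*x+[0,0,z]))
```

```text
cam [1.13407446 0.06624242 1.00136404]
tcp [279. 258.] tcp+60 [295. 224.]
-0.031 [291. 233.]
0 [282. 258.]
0.031 [271. 287.]
```

View pics/side2.png

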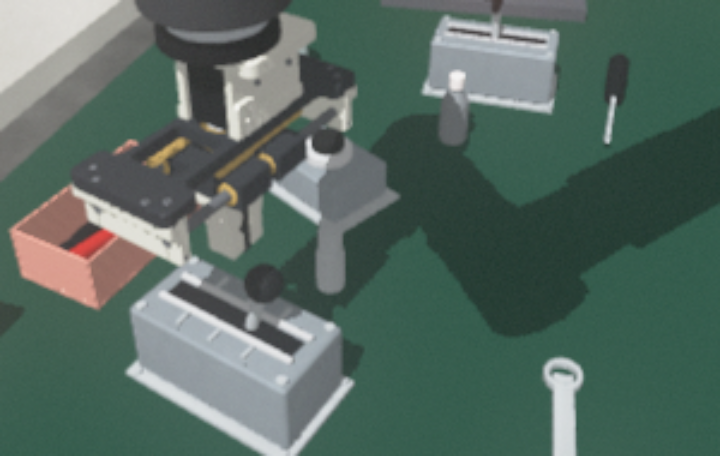

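Run:
```python
from h import *
o=ctrl.get_obs(); tp=o["tool_pos"]; print(tp,o["joint_pos"])
u=np.array([.964,-.267,0]); c0=np.array([.602,.2565,0])
for c,off in [("scene",[260,120]),("side",[100,150])]:
    i=vision.camera_info(c);K=np.array(i["camera_matrix"]);T=np.array(i["camera_from_world"])
    def pj(P):
        q=K@(T[:3,:3]@P+T[:3,3]); return ((q[:2]/q[2]-off)*2.4).round(0).astype(int)
    p,X=cloud(c)
    im=cv2.resize(p[off[1]:off[1]+200,off[0]:off[0]+300],None,fx=2.4,fy=2.4)[:,:,::-1].copy()
    pts=[tp,tp+[0,0,.066]]+[c0+u*x+[0,0,z] for x,z in [(-.031,.121),(0,.125),(.031,.121)]]
    for k,P in enumerate(pts): cv2.circle(im,tuple(map(int,pj(P))),4,[(0,0,255),(255,0,255),(0,255,0),(0,255,255),(255,255,0)][k],2)
    cv2.imwrite(f"pics/{c}3.png",im)
    r=nets.boxes_of("choke_ball",c); print([(round(q["score"],2),np.round(q["location"],3)) for q in r])
```

```text
[0.59548079 0.25625145 0.11360181] [ 4.04916018e+01  2.15404925e+01 -9.20940481e+00 -1.97200767e-03
 -5.92561808e+01 -1.45980124e+02]
[]
[(0.59, array([0.574, 0.272, 0.118]))]
```

View pics/scene3.png

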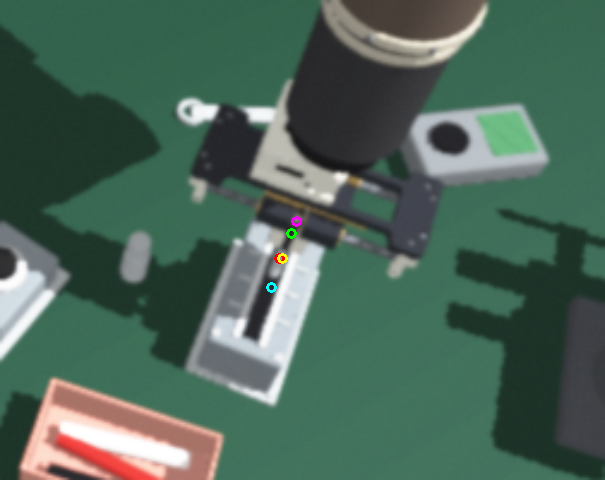

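View pics/side3.png

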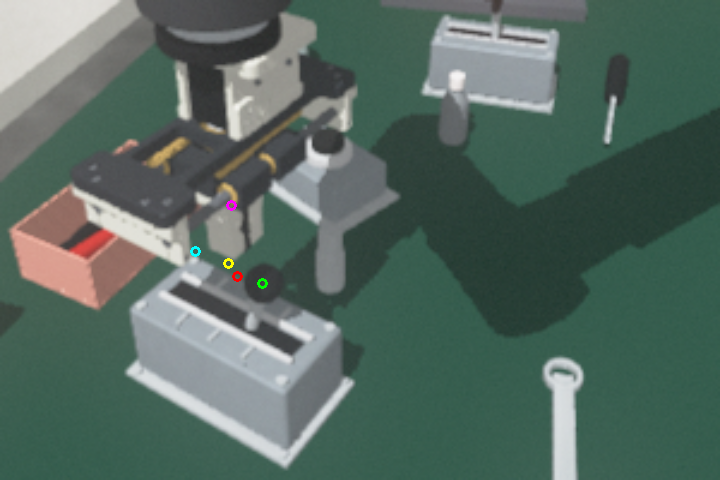

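The ball hasn't moved. It's still at the "off" projection, side picture (263,283). The fingertips end at about (235,250), higher than the reported TCP at (237,277). I'll measure the real tip from depth.

Run:
```python
from h import *
o=ctrl.get_obs(); tp=o["tool_pos"]; th=np.deg2rad(o["orientation"][2])
for c in ["side","scene"]:
    p,X=cloud(c); D=X-tp
    a=D[...,0]*np.cos(th)+D[...,1]*np.sin(th); b=D[...,0]*np.sin(th)-D[...,1]*np.cos(th); z=X[...,2]
    m=(abs(a)<.06)&(abs(b)<.06)&(z>.09)&(z<.24)
    print(c)
    for lo in np.arange(.09,.24,.01):
        k=m&(z>=lo)&(z<lo+.01)
        if k.sum(): print(round(lo,2),k.sum(),"a",np.percentile(a[k],[2,98]).round(3),"b",np.percentile(b[k],[2,98]).round(3), p[k].mean(0).round())
```

```text
side
0.09 20 a [0.001 0.006] b [-0.024 -0.013] [132. 135. 137.]
0.1 7 a [0.005 0.007] b [-0.023 -0.017] [127. 132. 133.]
0.11 34 a [-0.     0.014] b [-0.039 -0.02 ] [74. 78. 79.]
0.12 103 a [-0.006  0.015] b [-0.039 -0.016] [59. 62. 63.]
0.13 80 a [-0.006  0.011] b [-0.035 -0.018] [59. 61. 62.]
0.14 38 a [-0.015  0.016] b [-0.013  0.006] [106. 118. 110.]
0.15 104 a [-0.016  0.016] b [-0.013  0.01 ] [141. 142. 136.]
0.16 105 a [-0.014  0.017] b [-0.013  0.008] [137. 137. 132.]
0.17 99 a [-0.018  0.019] b [-0.013  0.007] [140. 141. 135.]
0.18 50 a [-0.012  0.021] b [-0.013  0.001] [153. 152. 145.]
0.19 16 a [0.013 0.021] b [-0.013 -0.009] [148. 147. 142.]
0.2 10 a [0.033 0.034] b [-0.01  -0.003] [187. 186. 178.]
0.21 148 a [-0.032  0.035] b [-0.041  0.017] [ 98. 100.  99.]
0.22 397 a [-0.057  0.057] b [-0.041  0.023] [91. 89. 83.]
0.23 577 a [-0.037  0.047] b [-0.04   0.017] [88. 85. 78.]
scene
0.09 19 a [-0.003  0.005] b [-0.017 -0.008] [139. 143. 147.]
0.1 7 a [-0.003  0.005] b [-0.019 -0.015] [121. 124. 125.]
0.14 12 a [-0.012  0.013] b [0.007 0.011] [133. 134. 132.]
0.15 41 a [-0.016  0.015] b [0.008 0.012] [151. 152. 146.]
0.16 48 a [-0.017  0.015] b [0.004 0.012] [144. 144. 139.]
0.17 20 a [-0.015  0.014] b [0.004 0.013] [98. 98. 94.]
0.18 14 a [-0.002  0.004] b [-0.011  0.011] [79. 74. 63.]
0.19 5 a [-0.001  0.004] b [-0.006  0.009] [76. 71. 64.]
0.2 1 a [0.004 0.004] b [0.005 0.005] [103.  95.  78.]
0.21 47 a [-0.033  0.032] b [0.034 0.04 ] [62. 66. 68.]
0.22 265 a [-0.057  0.059] b [-0.03   0.039] [77. 83. 82.]
0.23 372 a [-0.034  0.039] b [-0.019  0.039] [74. 72. 67.]
```

Both depth views agree: the real fingertips are at z≈0.144, about 30 mm above the reported 0.1136. Horizontally they match. The tips passed over the ball without touching it. I'll back off, go 30 mm lower, and check with depth again.

```bash
python3 -m jog '0 0 0 0 -0.6 0 -1; 0 0 0 0 -0.6 0 -1; 0 0 0 0 -0.55 0 -1; 0 0 0 0 0 0 -1; 0 0 0 0 0 0.4 -1; 0 0 0 0 0 0.3 -1; 0 0 0 0 0 0 -1'
cat >> h.py <<'E'
def tips(cams=("side","scene")):
    o=ctrl.get_obs(); tp=o["tool_pos"]; th=np.deg2rad(o["orientation"][2]); print(tp.round(4),o["force"].round(2))
    for c in cams:
        p,X=cloud(c); D=X-tp
        a=D[...,0]*np.cos(th)+D[...,1]*np.sin(th); b=D[...,0]*np.sin(th)-D[...,1]*np.cos(th); z=X[...,2]
        m=(abs(a)<.025)&(abs(b)<.018)&(z>tp[2]-.01)&(z<tp[2]+.06)
        print(c,"tip z pct",np.percentile(z[m],[0,1,3]).round(4),"a",np.percentile(a[m],[2,98]).round(3),"b",np.percentile(b[m],[2,98]).round(3),m.sum())
        w=(abs(X[...,0]-.602)<.06)&(abs(X[...,1]-.2565)<.05)&(z>.105)&(z<.138)&(p.max(-1)<90)
        if w.sum(): print(" ball dark",w.sum(),np.median(X[w],axis=0).round(3))
        cv2.imwrite(f"pics/{c}_{o['clock']:.2f}.png",cv2.resize(p[150:350,100:400] if c=="side" else p[120:320,200:500],None,fx=2.4,fy=2.4)[:,:,::-1]); print(f"{o['clock']:.2f}")
E
python3 -c "
from h import *
tips()"
```

```text
clock: 9.48
tool_pos: [0.5275, 0.274, 0.0837]
orientation: [-179.9, 0.2, 74.5]
force: [0.5, -1.1, -0.1]
opening: 0.0003
[0.5275 0.274  0.0837] [ 0.52 -1.07 -0.1 ]
side tip z pct [0.113  0.1164 0.117 ] a [-0.014  0.017] b [-0.013  0.007] 202
9.47
scene tip z pct [0.0743 0.0745 0.1168] a [-0.016  0.015] b [0.004 0.013] 103
 ball dark 119 [0.578 0.261 0.13 ]
9.47
```

```bash
python3 -m jog '0 0 0 0 0.3 0 -1; 0 0 0 0 0.2 0 -1; 0 0 0 0 0.15 0 -1; 0 0 0 0 0.15 0 -1; 0 0 0 0 0.15 0 -1; 0 0 0 0 0 0 -1'
python3 -c "
from h import *
tips()"
```

```text
clock: 10.32
tool_pos: [0.5652, 0.2644, 0.0854]
orientation: [180.0, 0.0, 74.5]
force: [-0.6, -0.4, -0.9]
opening: 0.0001
[0.5652 0.2644 0.0854] [-0.57 -0.35 -0.86]
side tip z pct [0.115  0.1167 0.1186] a [-0.015  0.017] b [-0.013  0.007] 253
 ball dark 14 [0.555 0.267 0.128]
10.32
scene tip z pct [0.0755 0.0785 0.1179] a [-0.016  0.015] b [0.006 0.012] 106
 ball dark 105 [0.607 0.253 0.133]
10.32
```

The ball has moved to about half choke. I'll keep going.

```bash
python3 -m jog '0 0 0 0 0.2 0 -1; 0 0 0 0 0.15 0 -1; 0 0 0 0 0.15 0 -1; 0 0 0 0 0.1 0 -1; 0 0 0 0 0.1 0 -1; 0 0 0 0 0.1 0 -1; 0 0 0 0 0 0 -1'
python3 -c "
from h import *
tips()"
```

```text
clock: 11.3
tool_pos: [0.596, 0.2561, 0.0856]
orientation: [180.0, 0.0, 74.5]
force: [0.4, 0.6, -0.2]
opening: 0.0004
[0.596  0.2561 0.0856] [ 0.41  0.57 -0.19]
side tip z pct [0.1151 0.1162 0.1182] a [-0.015  0.017] b [-0.013  0.008] 258
 ball dark 30 [0.587 0.258 0.122]
11.30
scene tip z pct [0.076  0.076  0.1152] a [-0.016  0.015] b [0.002 0.012] 102
 ball dark 130 [0.637 0.246 0.13 ]
11.30
```

```bash
python3 -m jog '0 0 0 0 -0.5 0 -1; 0 0 0 0 -0.5 0 -1; 0 0 0 0 0 -0.9 -1; 0 0 0 0 0 -0.9 -1; 0 0 0 0 0 -0.9 -1; 0 0 0 0 0 0 -1'
python3 - <<'E'
from h import *
from scipy.optimize import least_squares
tips()
for c in ["side","scene"]:
    p,X=cloud(c); x,y,z=np.moveaxis(X,-1,0)
    B=X[(abs(x-.62)<.05)&(abs(y-.25)<.04)&(z>.105)&(z<.14)]
    if len(B)>20:
        r=least_squares(lambda q:np.linalg.norm(B-q,axis=1)-.014,B.mean(0)-[0,0,.005],loss='soft_l1',f_scale=.002); d=r.x-[.602,.2565,0]
        print(c,len(B),r.x.round(4),"unit x",(d@[.964,-.267,0]).round(4))
E
```

```text
clock: 12.15
tool_pos: [0.5573, 0.2685, 0.1974]
orientation: [179.8, -0.3, 74.6]
force: [0.5, 0.6, -0.2]
opening: 0.0004
[0.5573 0.2685 0.1974] [ 0.54  0.56 -0.23]
side tip z pct [0.2271 0.2287 0.2304] a [-0.015  0.017] b [-0.013  0.008] 364
 ball dark 186 [0.627 0.254 0.129]
12.15
scene tip z pct [0.2256 0.2265 0.2286] a [-0.017  0.014] b [0.004 0.012] 156
 ball dark 105 [0.638 0.245 0.13 ]
12.15
side 208 [0.631  0.2477 0.1204] unit x 0.0303
scene 131 [0.6321 0.2475 0.1211] unit x 0.0314
```

Both views put the ball at unit x ≈ +31 mm, so the choke is full. Next, the exact position of the primer button.

Run:
```python
from h import *
for c in ["side","scene"]:
    p,X=cloud(c); x,y,z=np.moveaxis(X,-1,0)
    n=(abs(x-.617)<.09)&(abs(y)<.09)
    for lo,hi in [(.042,.049),(.055,.0655),(.066,.075)]:
        k=n&(z>lo)&(z<hi); print(c,lo,k.sum(),rect(X[k]),"med",np.median(X[k],axis=0).round(4),"ext",X[k].min(0).round(3),X[k].max(0).round(3), p[k].mean(0).round())
    k=n&(z>.05); print(np.histogram(z[k],np.arange(.05,.078,.002)))
    cv2.imwrite(f"pics/pr_{c}.png",cv2.resize(p[195:275,200:320],None,fx=6,fy=6,interpolation=cv2.INTER_CUBIC)[:,:,::-1])
```

```text
side 0.042 337 (array([613.3,   1.7]), array([73.8, 98.6]), 60.5) med [0.5897 0.0212 0.0448] ext [ 0.556 -0.052  0.042] [0.649 0.053 0.049] [151. 160. 165.]
side 0.055 116 (array([611.1,   5.4]), array([44.3, 38.2]), 21.6) med [0.608  0.0138 0.0574] ext [ 0.59  -0.02   0.055] [0.637 0.025 0.065] [166. 167. 168.]
side 0.066 91 (array([614.1,   1.5]), array([30.3, 31.6]), 5.0) med [0.614  0.0039 0.0687] ext [ 0.599 -0.015  0.066] [0.629 0.017 0.071] [63. 65. 64.]
(array([11, 10, 33, 52, 16,  8, 10, 10, 24, 59,  8,  0,  0]), array([0.05 , 0.052, 0.054, 0.056, 0.058, 0.06 , 0.062, 0.064, 0.066,
       0.068, 0.07 , 0.072, 0.074, 0.076]))
scene 0.042 779 (array([6.169e+02, 1.000e-01]), array([ 74.9, 100.3]), 61.2) med [0.6287 0.0014 0.0454] ext [ 0.559 -0.053  0.042] [0.676 0.054 0.049] [195. 205. 212.]
scene 0.055 165 (array([6.169e+02, 6.000e-01]), array([47.8, 48.5]), 33.7) med [6.268e-01 2.000e-04 5.790e-02] ext [ 0.593 -0.024  0.055] [0.642 0.024 0.065] [209. 210. 211.]
scene 0.066 138 (array([ 6.169e+02, -1.000e-01]), array([29.9, 31.7]), 39.2) med [6.17e-01 6.00e-04 6.94e-02] ext [ 0.601 -0.017  0.066] [0.632 0.016 0.074] [75. 75. 76.]
(array([11, 10, 28, 69, 47, 16,  2, 15, 30, 58, 42,  7,  1]), array([0.05 , 0.052, 0.054, 0.056, 0.058, 0.06 , 0.062, 0.064, 0.066,
       0.068, 0.07 , 0.072, 0.074, 0.076]))
```

View pics/pr_scene.png

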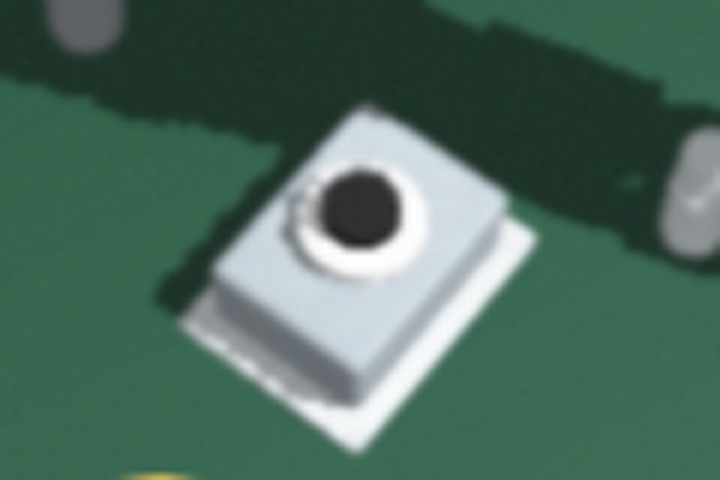

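View pics/pr_side.png

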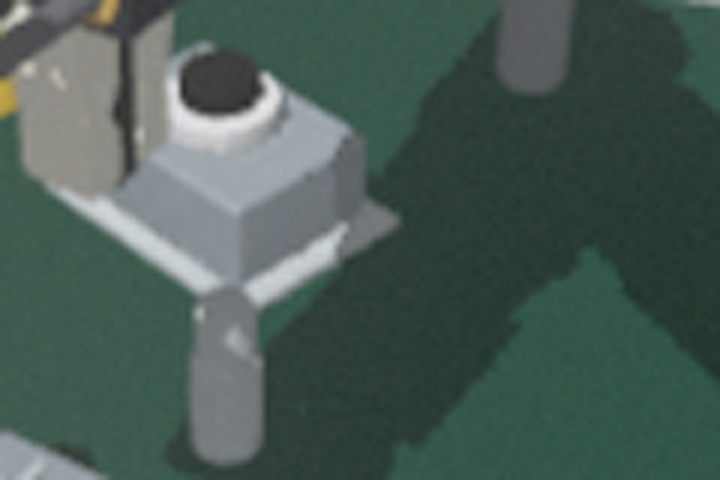

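```bash
python3 -m jog '0 0 0 -1 0.5 0 -1; 0 0 0 -1 0.5 0 -1; 0 0 0 -1 0.5 0 -1; 0 0 0 -1 0.5 0 -1; 0 0 0 -1 0.6 0 -1; 0 0 0 -1 0.6 0 -1; 0 0 0 0 0 0.5 -1; 0 0 0 0 0 0 -1'; python3 -m jog '0 0 0 0 0 0.8 -1; 0 0 0 0 0 0.7 -1; 0 0 0 0 0 0.4 -1;0 0 0 0 0 0 -1'
python3 - <<'E'
from h import *
tips()
o=ctrl.get_obs(); t=np.array([.616,.0005,0])-o["tool_pos"]; th=np.deg2rad(o["orientation"][2])
print("to primer, tool xy", t[0]*np.cos(th)+t[1]*np.sin(th), t[0]*np.sin(th)-t[1]*np.cos(th))
E
```

```text
clock: 13.45
tool_pos: [0.6148, 0.0006, 0.1713]
orientation: [-179.8, 0.1, 74.4]
force: [0.0, -0.1, 0.7]
opening: 0.0004
clock: 13.95
tool_pos: [0.6157, 0.0018, 0.0969]
orientation: [-179.9, 0.1, 74.6]
force: [0.1, 0.7, 0.5]
opening: 0.0003
[0.6157 0.0018 0.0969] [0.07 0.71 0.55]
side tip z pct [0.1275 0.1277 0.1291] a [-0.016  0.017] b [-0.014  0.007] 164
 ball dark 186 [0.627 0.255 0.128]
13.95
scene tip z pct [0.1284 0.1291 0.1312] a [-0.016  0.015] b [0.008 0.013] 64
 ball dark 104 [0.639 0.245 0.13 ]
13.95
to primer, tool xy -0.001573136618059189 -0.0005636617891740356
```

```bash
python3 -m jog '0 0 0 0 0 0.5 -1; 0 0 0 0 0 0.5 -1; 0 0 0 0 0 0.3 -1; 0 0 0 0 0 0 -1'; python3 -m jog '0 0 0 0 0 0.1 -1; 0 0 0 0 0 0 -1'; python3 -m jog '0 0 0 0 0 0.1 -1; 0 0 0 0 0 0 -1'
```

```text
clock: 14.55
tool_pos: [0.6162, 0.0015, 0.0456]
orientation: [-180.0, 0.0, 74.5]
force: [-0.2, -0.1, 0.1]
opening: 0.0005
clock: 14.8
tool_pos: [0.6165, 0.0016, 0.0421]
orientation: [180.0, -0.0, 74.5]
force: [0.3, 0.0, 0.7]
opening: 0.0006
clock: 15.05
tool_pos: [0.6168, 0.0016, 0.0379]
orientation: [179.9, -0.0, 74.5]
force: [0.8, 0.9, 2.2]
opening: 0.0004
```

Contact, at about 2 N. I'll press in small steps.

```bash
python3 -m jog '0 0 0 0 0 0.1 -1; 0 0 0 0 0 0 -1'; python3 -m jog '0 0 0 0 0 0.06 -1; 0 0 0 0 0 0 -1'; python3 -m jog '0 0 0 0 0 0.05 -1; 0 0 0 0 0 0 -1'
```

```text
clock: 15.3
tool_pos: [0.6168, 0.0016, 0.0338]
orientation: [179.9, -0.0, 74.5]
force: [0.8, 0.2, 3.7]
opening: 0.0005
clock: 15.55
tool_pos: [0.6168, 0.0017, 0.0316]
orientation: [179.9, -0.0, 74.5]
force: [1.1, 1.0, 4.9]
opening: 0.0006
clock: 15.8
tool_pos: [0.6169, 0.0016, 0.0313]
orientation: [179.9, -0.0, 74.6]
force: [-4.9, 1.3, 18.6]
opening: 0.0003
```

The force rose to 18.6 N and the tip stopped moving, so the button is on its stop. I'll hold briefly and release.

```bash
python3 -m jog '0 0 0 0 0 0 -1; 0 0 0 0 0 0 -1; 0 0 0 0 0 -0.2 -1; 0 0 0 0 0 -0.5 -1; 0 0 0 0 0 -0.8 -1; 0 0 0 0 0 -0.8 -1; 0 0 0 0 0 -0.8 -1; 0 0 0 0 0 0 -1'
python3 - <<'E'
from h import *
from scipy.optimize import least_squares
tips()
for c in ["side","scene"]:
    p,X=cloud(c); x,y,z=np.moveaxis(X,-1,0); cv2.imwrite(f"pics/end_{c}.png",p[:,:,::-1])
    B=X[(abs(x-.62)<.05)&(abs(y-.25)<.04)&(z>.105)&(z<.14)]
    r=least_squares(lambda q:np.linalg.norm(B-q,axis=1)-.014,B.mean(0)-[0,0,.005],loss='soft_l1',f_scale=.002); d=r.x-[.602,.2565,0]
    print(c,len(B),"ball unit x",(d@[.964,-.267,0]).round(4))
    k=(np.hypot(x-.6165,y)<.014)&(p.max(-1)<100)&(z<.09); print("button top",k.sum(),np.median(z[k]).round(4))
    for t in ["plug_socket","oil_bottle","throttle_tip","tape_roll"]:
        q=nets.boxes_of(t,c); print(t,[(round(k["score"],2),np.round(k["location"],3).tolist()) for k in q[:1]])
E
```

```text
clock: 16.8
tool_pos: [0.6171, 0.0017, 0.1554]
orientation: [179.8, -0.1, 74.5]
force: [-0.1, -0.1, -0.1]
opening: 0.0006
[0.6171 0.0017 0.1554] [-0.14 -0.07 -0.12]
side tip z pct [0.1851 0.1859 0.1875] a [-0.015  0.018] b [-0.014  0.007] 180
 ball dark 186 [0.627 0.255 0.128]
16.80
scene tip z pct [0.1834 0.1859 0.1864] a [-0.017  0.015] b [0.006 0.011] 88
 ball dark 105 [0.638 0.245 0.13 ]
16.80
side 205 ball unit x 0.0303
button top 58 0.0689
plug_socket [(0.8, [0.566, 0.141, 0.036])]
oil_bottle [(0.74, [0.507, -0.121, 0.043])]
throttle_tip []
tape_roll [(0.62, [0.758, -0.042, 0.019])]
scene 133 ball unit x 0.0313
button top 89 0.0697
plug_socket [(0.52, [0.58, 0.132, 0.04])]
oil_bottle [(0.76, [0.521, -0.13, 0.052])]
throttle_tip [(0.75, [0.496, -0.265, 0.134])]
tape_roll [(0.69, [0.767, -0.055, 0.024])]
```

View pics/end_side.png

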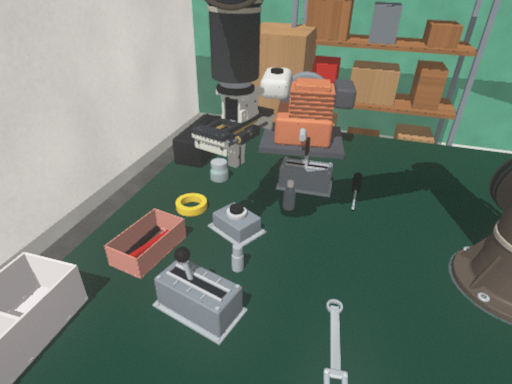

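View pics/end_scene.png

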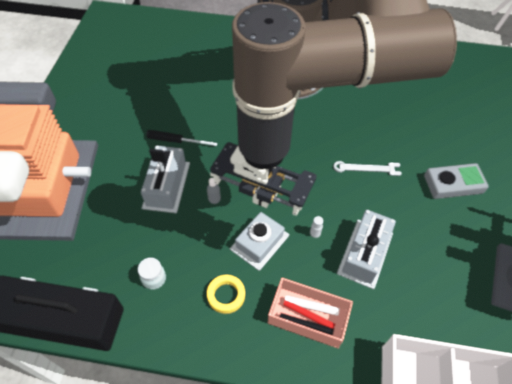

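In both pictures the choke ball leans to full: (182,255) in the side view and (372,241) in the scene view. The button is out, the gripper is clear of everything, and the loose things and throttle are where they were. I'm handing in.

```bash
python3 -c "
from plant import ctrl
print(ctrl.close_job())"
```

```text
the job is handed in; nothing more can be done
None
```

I pushed the choke lever with shut fingertips past half choke to full, then pressed the primer to its stop and let it come out. The job was handed in at about 17 s; it reports no verdict.

**First pass missed:** The first push went over the ball without touching it. The reported TCP z is about 30 mm lower than the fingertips measure in both cameras' depth. I corrected for that and pushed again.

**Last checks:**
- **Choke:** the ball is at unit x = +30 to +31 mm in both views, which is full choke. The readings after each push step stayed within about 1 N; I did not see the peak during the moves.
- **Primer:** it stopped at 18.6 N after about 8 mm of travel, and its top is back at 69 to 70 mm, the same as before.
- **Throttle and loose things:** the throttle tip, plug socket, oil bottle and tape roll were found within about 4 mm of their first readings. The side camera did not find the throttle tip the last time, but the scene camera did. I checked the screwdriver, spanner, marker tin and screw jar only by eye in the final pictures, where they look unmoved.
- **Robot:** it is clear of everything, with the force near zero.

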